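Find the spectacle case that rattles and hold it out

ROBOT

A 6-joint arm with a two-finger parallel gripper is mounted at the origin on a cart in front of the work surface, level with it; the furniture and walls round the work are solid. World frame = base frame: x ahead of the robot, y to its left, z up, the work surface at z = 0. Lengths are in m, angles in rad, forces in N, time in s.
With the tool pointing down it reaches from about 0.35 to 0.975 m from the base axis. Payload 4.9 kg.
Tool frame: the origin (TCP) lies at the very end of the fingers, on their centre line; the grasp point (between the pads) lies 19 mm behind it; y points along the fingers, z is the direction in which the jaws open and shut, and the axes are right-handed (so a half turn about y gives the same grasp; the last joint's range is limited). The gripper opens to 85 mm and grips with 20 to 120 N. Pads are 22 mm wide; open, the fingers measure 114 mm over their backs; the gripper's body (76 mm by 85 mm) begins 54 mm behind the grasp point. The pads swing forward as they close: fully open they stand 13 mm farther back than shut.
Start: joints at [-1.428, 0.053, 1.613, -0, 1.476, -0.119], TCP at [0.162, -0.604, 0.231] pointing down, gripper open.
Joint ranges: [-3.01, 3.01], [-1.01, 2.22], [0.06, 2.58], [-1.02, 4.17], [0.09, 2.62], [-3.14, 3.14]. Speed limits (rad/s): [2.57, 2.57, 3.14, 3.14, 3.14, 3.14].

INTERFACE

Orientations are given as a rotation vector (axis times angle).
In Python, from station import monitor, viewer, ticket gives the robot as it stands.
- The arm moves only by the tool servo_tool, never from a script. Its argument "commands" is one flat list of numbers, 7 for each row, row after row: the turn, a rotation vector about the tool's x, y, z in rad, then the shift along the tool's x, y, z in cm, then the opening, from 0 (shut) to 1 (fully open). In form: [rx, ry, rz, dx, dy, dz, claw, rx, ry, rz, dx, dy, dz, claw, ...]. A call has 1 to 20 rows; each row shifts and turns the pose as measured when the row begins, along the tool's axes as they then stand; what a row does not reach is not made up. A row lasts 1/10 s, in which the tool goes at most 50 mm and 8.59 degrees, less where a joint would pass 70% of its speed; a pose out of reach is approached as far as the arm can. A call is refused whole if a number of a shift passes 5 or a number of a turn 0.15, either way. A call with a gripper value outside its range is refused whole. The fingers move at their own pace and stop on an object; "grip_force" is the grip in N (left out, the last holds). Time passes only in rows, so rows that do not move let the fingers close. It gives the time, the measured TCP pose, the force and the opening at its end, in the units of the state.
- monitor.get_obs(): the state, without advancing time (a new reading comes with each control period).
- viewer.get_image(name): name is "scene" or "top" or "wrist"; returns a dict with "frame" (384x512x3 uint8, red, green, blue), "depth" (384x512 float32, m along the optical axis (not along the pixel's ray), 0 where there is no reading), "camera_matrix" (3x3 intrinsics, pixels), "dist_coeffs" ([k1, k2, p1, p2, k3] as OpenCV has them; the pictures are not rectified), "cam_to_world" (4x4, takes a point from camera to world coordinates). Camera axes: x right, y down, z forward; pixel columns grow to the right and rows downward; lengths in m; the calibration is good to about 2 mm. A picture is of the moment at which its call begins.
- ticket.finish_job(): hands the job in, once; it reports no verdict.
The state is a dict: "t": time; "q": joint angles; "dq": joint speeds; "effort": joint torques, N m; "tool_pos": TCP position; "tool_rot": TCP orientation; "contact_force": force on the tool from outside, world axes, zero at the start; "wrist_torque": the same for the moment, N m; "opening": finger opening in m.
Only numpy, scipy, OpenCV 4.12 (cv2) and the standard library are available. Lean on these libraries where they do the work, as an engineer would, in place of code of your own. Each camera call takes 0.05 s, during which the arm holds its last target.

TASK

One of the three closed blue spectacle cases has a loose part rolling about inside: lift them clear of the worktop and shake them, rocking each end to end (about 20 degrees, at least twice each way), until you find the one that rattles, and set the quiet ones back down flat on the worktop. Then present the rattling case forward: hold it still, level and right way up, centred about 15 cm above the hand-over tray, and finish while still holding it there. Leave the tools, tins and other things lying around where they are.

Things in the scene. Friction and masses are not known exactly. Their poses are not given: they have to be found in the camera images.
- case_1: one of three identical closed hard spectacle cases: blue shell, black seam, grey inlay on top, 130 mm long (own x axis) x 58 mm wide (y) x 44 mm high, standing flat, length within 0.25 rad of world x. Origin: centre of the underside; z up. It stays shut. Grasp across its width at the middle. The three stand side by side in any order, 14 to 22 cm apart
- case_2: like case_1, same axes. Each case weighs about 290 g (within 8 %), so weighing tells nothing. Exactly one of the three hides a loose part (loose_part, pose not given): a 150 g steel ball that rolls freely along the flat inner floor, 44 mm either way from the middle along x (8 mm along y), and knocks on the end walls; the other two are packed tight. Looks and places give no hint which one rattles
- case_3: like case_1, same axes. In the rattling case the ball runs from end to end in under half a second when tipped 20 degrees, so its weight adds or takes off up to 0.065 N m about the line between the fingers, the sign flipping with the way it was last tipped, even by a few degrees; a quiet case's moment about any point just follows the sine of the tip
- tray: fixed hand-over tray beyond the cases at the right: dark wooden rim 14 mm high, cork floor, 100 mm (its x) x 160 mm (its y). Origin: centre of its underside on the worktop. Two tall drill presses stand behind the left and middle case (from x 0.60 m on, y -0.10 to 0.25): keep arm and gripper in front of them and bring the case to the tray from the robot's side
- rinse_bottle: bystander, loose, leave alone: white bottle with green label, 63 mm wide, 176 mm high, far right near the front edge. Origin: centre of the underside
- pliers_grip: bystander, loose, leave alone: pliers with black handles, 156x81x13 mm, lying at the right near the front edge. Origin: centre of the underside
- lighter: bystander, loose, leave alone: red lighter, 27x80x12 mm, lying at the right. Origin: centre of the underside
- red_tin: bystander, loose, leave alone: open red tin of small screws, 107x70x36 mm, at the right. Origin: centre of the underside
- loupe: bystander, loose, leave alone: black eyepiece loupe, 38 mm wide, 30 mm high, in front of the left drill press. Origin: centre of the underside
- pliers_spring: bystander, loose, leave alone: small steel pliers, 118x49x10 mm, lying behind the cases in front of the right drill press. Origin: centre of the underside
- driver_gold: bystander, loose, leave alone: small gold screwdriver, 76x14x14 mm, lying behind the cases. Origin: centre of the underside

How it is judged:
On the way, in this order (a step that is already met when the one before it is completed fails the run):
1. the rattling case, held clear of the worktop, is tipped with one end up (((distance between loose_part and case_1 below 0.07 m and contact force between case_1 and the fingers above 1 N and height (world z) of case_1 above 0.05 m and angle between case_1's own x axis and vertical below 1.32 rad) or (distance between loose_part and case_2 below 0.07 m and contact force between case_2 and the fingers above 1 N and height (world z) of case_2 above 0.05 m and angle between case_2's own x axis and vertical below 1.32 rad) or (distance between loose_part and case_3 below 0.07 m and contact force between case_3 and the fingers above 1 N and height (world z) of case_3 above 0.05 m and angle between case_3's own x axis and vertical below 1.32 rad))), for 0.05 s.
2. then it is tipped the other way (((distance between loose_part and case_1 below 0.07 m and contact force between case_1 and the fingers above 1 N and height (world z) of case_1 above 0.05 m and angle between case_1's own x axis and vertical above 1.82 rad) or (distance between loose_part and case_2 below 0.07 m and contact force between case_2 and the fingers above 1 N and height (world z) of case_2 above 0.05 m and angle between case_2's own x axis and vertical above 1.82 rad) or (distance between loose_part and case_3 below 0.07 m and contact force between case_3 and the fingers above 1 N and height (world z) of case_3 above 0.05 m and angle between case_3's own x axis and vertical above 1.82 rad))), for 0.05 s.
At the end, for the whole second after the job is handed in: The rattling case is held in the fingers, still and level (within 10 degrees), its underside 10 to 20 cm above the worktop and its middle within 40 mm of the middle of the tray seen from above, touching no tray or other case; the two quiet cases lie flat, at rest and let go on the worktop itself (((distance between loose_part and case_1 below 0.07 m and contact force between case_1 and the fingers above 1 N and horizontal distance between case_1 and tray below 0.04 m and height (world z) of case_1 between 0.1 and 0.2 m and angle between case_1's own z axis and vertical below 0.17 rad and linear speed of case_1 below 0.03 m/s and contact force between each of case_1, case_2, case_3 and tray below 0.1 N and height (world z) of each of case_2, case_3 below 0.006 m and angle between each of case_2, case_3's own z axis and vertical below 0.08 rad and linear speed of each of case_2, case_3 below 0.02 m/s and contact force between each of case_2, case_3 and the fingers below 0.1 N and contact force between each of case_2, case_3 and case_1 below 0.1 N) or (distance between loose_part and case_2 below 0.07 m and contact force between case_2 and the fingers above 1 N and horizontal distance between case_2 and tray below 0.04 m and height (world z) of case_2 between 0.1 and 0.2 m and angle between case_2's own z axis and vertical below 0.17 rad and linear speed of case_2 below 0.03 m/s and contact force between each of case_2, case_1, case_3 and tray below 0.1 N and height (world z) of each of case_1, case_3 below 0.006 m and angle between each of case_1, case_3's own z axis and vertical below 0.08 rad and linear speed of each of case_1, case_3 below 0.02 m/s and contact force between each of case_1, case_3 and the fingers below 0.1 N and contact force between each of case_1, case_3 and case_2 below 0.1 N) or (distance between loose_part and case_3 below 0.07 m and contact force between case_3 and the fingers above 1 N and horizontal distance between case_3 and tray below 0.04 m and height (world z) of case_3 between 0.1 and 0.2 m and angle between case_3's own z axis and vertical below 0.17 rad and linear speed of case_3 below 0.03 m/s and contact force between each of case_3, case_1, case_2 and tray below 0.1 N and height (world z) of each of case_1, case_2 below 0.006 m and angle between each of case_1, case_2's own z axis and vertical below 0.08 rad and linear speed of each of case_1, case_2 below 0.02 m/s and contact force between each of case_1, case_2 and the fingers below 0.1 N and contact force between each of case_1, case_2 and case_3 below 0.1 N))); the arm keeps its last pose, push and grip.
It fails at once if a bystander (bottle, pliers, lighter, tin, loupe, screwdriver) is moved by more than 3 cm (distance of any of rinse_bottle, pliers_grip, lighter, red_tin, loupe, pliers_spring, driver_gold from where it was at the start of the episode above 0.03 m).
It also fails if it takes over 72 s, if anything falls off the work surface, if the arm or the gripper's body presses on something with over 40 N, if the wrist force passes 120 N, or if a joint passes its speed limit or range.

## Working session

There is one attempt and no reset: what is moved stays moved. The work goes in short steps, Python scripts to look and compute and a tool call to move; the robot and the scene stay as the last step left them, time stands still between calls to the robot, and variables do not carry over. Pictures are saved under pics/ and viewed, and the job is handed in when it is done.

Besides the shell and the picture viewer there is one more tool, called after ">>>" as a command line: name --argument value ..., lists and objects as JSON in quotes. servo_tool: Moves the arm, as the interface text tells. Its arguments: {"type":"object","properties":{"commands":{"type":"array","items":{"type":"number"}},"grip_force":{"type":"number"}},"required":["commands"]}

```bash
ls; mkdir -p pics
python3 - <<'E'
from station import monitor, viewer
import cv2,numpy as np
o=monitor.get_obs()
for k,v in o.items(): print(k,np.round(v,3))
for n in ["scene","top"]:
    d=viewer.get_image(n); cv2.imwrite(f"pics/{n}0.png",cv2.cvtColor(d["frame"],cv2.COLOR_RGB2BGR))
    np.savez(f"{n}0.npz",**d)
    print(n,np.round(d["camera_matrix"],1).tolist(),np.round(d["dist_coeffs"],3),np.round(d["cam_to_world"],3).tolist())
E
```

```text
pics
t 0.0
q [-1.428  0.053  1.614  0.     1.476 -0.119]
dq [-0.001 -0.001 -0.001  0.001 -0.     0.   ]
effort [-3.0000e-03 -3.9370e+01 -3.7018e+01 -0.0000e+00  7.0000e-03  0.0000e+00]
tool_pos [ 0.162 -0.603  0.23 ]
tool_rot [-0.274  2.084 -2.08 ]
contact_force [-0.2    0.139  0.326]
wrist_torque [0.023 0.004 0.032]
opening 0.085
scene [[460.3, 0.0, 258.5], [0.0, 460.3, 191.1], [0.0, 0.0, 1.0]] [-0.093  0.     0.     0.     0.   ] [[-0.623, -0.501, 0.6, -0.245], [-0.782, 0.42, -0.462, 0.39], [-0.021, -0.757, -0.653, 0.818], [0.0, 0.0, 0.0, 1.0]]
top [[479.8, 0.0, 259.8], [0.0, 479.8, 188.8], [0.0, 0.0, 1.0]] [-0.027  0.     0.     0.     0.   ] [[-0.014, -0.983, 0.185, 0.229], [-1.0, 0.015, 0.003, -0.194], [-0.006, -0.185, -0.983, 1.498], [0.0, 0.0, 0.0, 1.0]]
```

View pics/scene0.png

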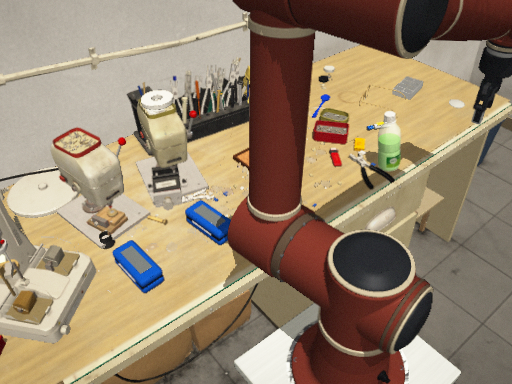

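View pics/top0.png

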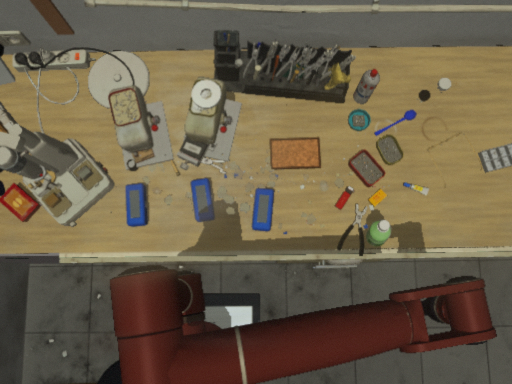

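The top view shows the cases at about (136,205), (202,200) and (263,209), with the tray at (295,153). The red bench edge is clear. I'll measure these next.

```bash
cat > h.py <<'E'
import numpy as np,cv2
from scipy.spatial.transform import Rotation as R
def pts(d,mask):
    v,u=np.nonzero(mask&(d["depth"]>0)); z=d["depth"][v,u]
    n=cv2.undistortPoints(np.stack([u,v],1).astype(float)[:,None],d["camera_matrix"],d["dist_coeffs"])[:,0]
    P=np.c_[n*z[:,None],z]; T=d["cam_to_world"]; return P@T[:3,:3].T+T[:3,3]
def blobs(d,mask,mn=100):
    n,l,s,c=cv2.connectedComponentsWithStats(mask.astype(np.uint8))
    return [l==i for i in range(1,n) if s[i,4]>mn]
E
python3 - <<'E'
from h import *
d=dict(np.load("top0.npz"))
f=d["frame"].astype(int)
m=(f[...,2]>f[...,0]+50)&(f[...,2]>90)
m=cv2.morphologyEx(m.astype(np.uint8),cv2.MORPH_CLOSE,np.ones((13,13)))>0
for b in blobs(d,m,300):
    P=pts(d,b); 
    top=P[(P[:,2]>.036)&(P[:,2]<.055)]
    r=cv2.minAreaRect(top[:,:2].astype(np.float32)); c=np.median(top[:,2])
    print("case",np.round(r[0],4),np.round(r[1],3),r[2],"z",c,len(top), np.round(np.median(P,0),3))
m=np.zeros(f.shape[:2],bool); m[130:178,260:330]=1
m&=(f[...,0]>f[...,2]+60)&(f[...,0]<f[...,1]*2.2)
sub=f[150,295]; print(sub,f[150,255])
P=pts(d,np.pad(np.ones((36,54),bool),((135,384-171),(268,512-322))))
h=P[(P[:,2]>.008)&(P[:,2]<.03)]; r=cv2.minAreaRect(h[:,:2].astype(np.float32)); print("rim",r,np.percentile(P[:,2],[5,50,95]))
crop=f[120:240,100:340].astype(np.uint8); cv2.imwrite("pics/c0.png",cv2.cvtColor(cv2.resize(crop,None,fx=3.3,fy=3.3,interpolation=cv2.INTER_CUBIC),cv2.COLOR_RGB2BGR))
E
```

```text
case [ 0.4761 -0.0103] [0.123 0.053] 8.889056205749512 z 0.044677074792081495 466 [ 0.492 -0.005  0.045]
case [0.4611 0.1958] [0.126 0.055] 4.219250679016113 z 0.044211258855131996 683 [0.459 0.195 0.044]
case [ 0.4415 -0.1975] [0.054 0.125] 83.38449096679688 z 0.04429985829443983 698 [ 0.439 -0.198  0.044]
[157 106  60] [156 137  93]
rim ((0.6267333030700684, -0.301601380109787), (0.16884677112102509, 0.11610583961009979), 89.6331787109375) [-0.00101917  0.00712043  0.01557609]
```

View pics/c0.png

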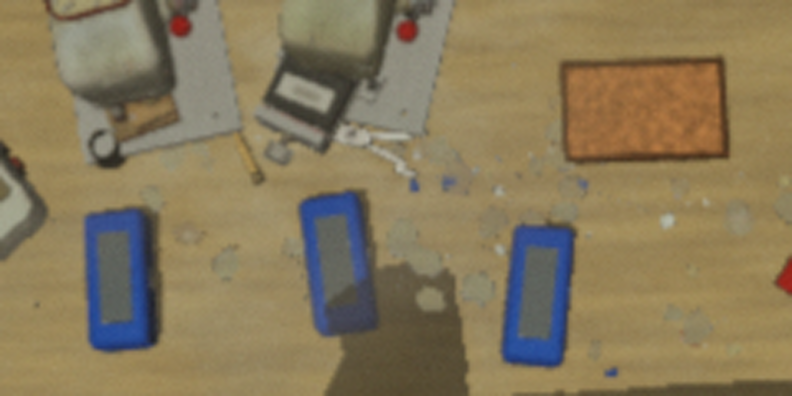

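Run:
```python
from h import *
d=dict(np.load("top0.npz"))
for (a,b,c,e) in [(120,152,175,235),(186,222,168,228),(246,280,180,238)]:
    m=np.zeros((384,512),bool); m[c:e,a:b]=1
    P=pts(d,m); t=P[(P[:,2]>.034)&(P[:,2]<.055)]
    r=cv2.minAreaRect(t[:,:2].astype(np.float32))
    C=np.cov(t[:,:2].T); w,v=np.linalg.eigh(C); a=v[:,1]*np.sign(v[0,1])
    print(np.round(r[0],4),np.round(r[1],3),r[2],"pca yaw",np.degrees(np.arctan2(a[1],a[0])),"mean",t.mean(0),len(t))
from station import monitor
o=monitor.get_obs(); print(R.from_rotvec(o["tool_rot"]).as_matrix().round(3))
# drill press nearest points in front x<0.66
m=np.zeros((384,512),bool); m[90:175,110:245]=1
P=pts(d,m)
for y0 in np.arange(-.15,.3,.05):
    s=P[(P[:,1]>y0)&(P[:,1]<y0+.05)]
    print(round(y0,2),[ (zz,round(s[s[:,2]>zz][:,0].min(),3) if (s[:,2]>zz).any() else None) for zz in (.03,.08,.15,.25)])
```

```text
[0.4636 0.196 ] [0.131 0.057] 4.833774089813232 pca yaw 4.198605007342715 mean [0.46181857 0.19447681 0.04397382] 741
[ 0.4945 -0.0058] [0.168 0.061] 10.19609546661377 pca yaw 8.322237579588707 mean [ 0.47511421 -0.00971024  0.0441087 ] 766
[ 0.4438 -0.1974] [0.059 0.13 ] 83.38018035888672 pca yaw -6.196454937048937 mean [ 0.44190701 -0.19678104  0.04402006] 778
[[-0.966 -0.     0.259]
 [-0.259  0.002 -0.966]
 [-0.    -1.    -0.002]]
-0.15 [(0.03, np.float64(0.687)), (0.08, np.float64(0.687)), (0.15, None), (0.25, None)]
-0.1 [(0.03, np.float64(0.626)), (0.08, np.float64(0.626)), (0.15, np.float64(0.626)), (0.25, np.float64(0.698))]
-0.05 [(0.03, np.float64(0.598)), (0.08, np.float64(0.625)), (0.15, np.float64(0.625)), (0.25, np.float64(0.702))]
0.0 [(0.03, np.float64(0.569)), (0.08, np.float64(0.634)), (0.15, np.float64(0.634)), (0.25, None)]
0.05 [(0.03, np.float64(0.574)), (0.08, np.float64(0.641)), (0.15, np.float64(0.641)), (0.25, None)]
0.1 [(0.03, np.float64(0.611)), (0.08, np.float64(0.611)), (0.15, np.float64(0.611)), (0.25, None)]
0.15 [(0.03, np.float64(0.603)), (0.08, np.float64(0.603)), (0.15, np.float64(0.603)), (0.25, None)]
0.2 [(0.03, np.float64(0.582)), (0.08, np.float64(0.606)), (0.15, np.float64(0.606)), (0.25, None)]
0.25 [(0.03, None), (0.08, None), (0.15, None), (0.25, None)]
```

```bash
cat >> h.py <<'E'
from station import monitor
def tgt_rot(yaw,tilt=0.):  # tool: y down, z=-case y, x=-case x ; tilt about case y
    c,s=np.cos(yaw),np.sin(yaw)
    B=np.array([[-c,0,s],[-s,0,-c],[0,-1,0]]).T.T
    M=np.column_stack([[-c,-s,0],[0,0,-1],[s,-c,0]])
    return R.from_matrix(M)*R.from_rotvec([0,0,tilt])
def plan(pos,yaw,n,claw,tilt=0.):
    o=monitor.get_obs(); p=np.array(o["tool_pos"]); r=R.from_rotvec(o["tool_rot"]); rt=tgt_rot(yaw,tilt)
    w=(r.inv()*rt).as_rotvec(); st=(np.array(pos)-p)
    print("t",round(o["t"],2),"pos",p.round(4),"dworld",st.round(4),"rot",w.round(3),"open",round(o["opening"],4),"F",np.round(o["contact_force"],1))
    out=[]
    for i in range(n):
        ri=r*R.from_rotvec(w*i/n)
        out.append(np.r_[w/n,ri.inv().apply(st/n)*100].round(3).tolist()+[claw])
    for k in out: print(",".join(f"{x:g}" for x in k),end=", \n")
E
python3 -c "
from h import *
plan((.443,-.197,.2),-.111,14,1)"
```

```text
t 0.1 pos [ 0.1617 -0.6031  0.2302] dworld [ 0.2813  0.4061 -0.0302] rot [0.002 0.373 0.   ] open 0.0851 F [-0.2  1.  -0.3]
0,0.027,0,-2.692,0.22,-2.282,1, 
0,0.027,0,-2.63,0.22,-2.352,1, 
0,0.027,0,-2.566,0.22,-2.422,1, 
0,0.027,0,-2.501,0.219,-2.489,1, 
0,0.027,0,-2.434,0.219,-2.555,1, 
0,0.027,0,-2.365,0.219,-2.619,1, 
0,0.027,0,-2.294,0.218,-2.681,1, 
0,0.027,0,-2.222,0.218,-2.741,1, 
0,0.027,0,-2.148,0.218,-2.799,1, 
0,0.027,0,-2.073,0.217,-2.856,1, 
0,0.027,0,-1.996,0.217,-2.91,1, 
0,0.027,0,-1.918,0.217,-2.962,1, 
0,0.027,0,-1.839,0.216,-3.012,1, 
0,0.027,0,-1.758,0.216,-3.06,1,
```

>>> servo_tool --commands '[0,0.027,0,-2.7,0.2,-2.3,1,0,0.027,0,-2.6,0.2,-2.35,1,0,0.027,0,-2.6,0.2,-2.4,1,0,0.027,0,-2.5,0.2,-2.5,1,0,0.027,0,-2.4,0.2,-2.6,1,0,0.027,0,-2.4,0.2,-2.6,1,0,0.027,0,-2.3,0.2,-2.7,1,0,0.027,0,-2.2,0.2,-2.7,1,0,0.027,0,-2.1,0.2,-2.8,1,0,0.027,0,-2.1,0.2,-2.9,1,0,0.027,0,-2,0.2,-2.9,1,0,0.027,0,-1.9,0.2,-3,1,0,0.027,0,-1.8,0.2,-3,1,0,0.027,0,-1.8,0.2,-3.1,1]' --grip_force 80

```text
t: 1.5
tool_pos: [0.4525, -0.1831, 0.1952]
tool_rot: [-0.146, -2.156, 2.135]
contact_force: [1.4, 0.9, -0.5]
opening: 0.0853
```

```bash
python3 -c "
from h import *
plan((.443,-.197,.1),-.111,5,1)
from station import viewer
d=viewer.get_image('wrist');cv2.imwrite('pics/w1.png',d['frame'][...,::-1])
"
```

```text
t 1.5 pos [ 0.4525 -0.1831  0.1952] dworld [-0.0095 -0.0139 -0.0952] rot [ 0.01  -0.03   0.006] open 0.0853 F [ 1.4  0.9 -0.5]
0.002,-0.006,0.001,0.137,1.902,0.32,1, 
0.002,-0.006,0.001,0.141,1.902,0.315,1, 
0.002,-0.006,0.001,0.145,1.903,0.311,1, 
0.002,-0.006,0.001,0.149,1.903,0.306,1, 
0.002,-0.006,0.001,0.153,1.903,0.302,1,
```

>>> servo_tool --commands '[0,-0.01,0,0.15,1.9,0.3,1,0.003,-0.01,0,0.15,1.9,0.3,1,0.003,-0.006,0,0.15,1.9,0.3,1,0.003,-0.006,0,0.15,1.9,0.3,1,0,0,0,0.15,1.9,0.3,1,0,0,0,0,0,0,1]'

```text
t: 2.15
tool_pos: [0.4447, -0.1893, 0.0949]
tool_rot: [-0.098, -2.175, 2.162]
contact_force: [-0.6, 0.3, 0.5]
opening: 0.0853
```

```bash
python3 -c "
from h import *
plan((.443,-.197,.008),-.111,5,1)
from station import viewer
d=viewer.get_image('wrist');cv2.imwrite('pics/w2.png',d['frame'][...,::-1])
np.savez('w2.npz',**d)
"
```

```text
t 2.15 pos [ 0.4447 -0.1893  0.0949] dworld [-0.0017 -0.0077 -0.0869] rot [0.006 0.015 0.007] open 0.0853 F [-0.6  0.3  0.5]
0.001,0.003,0.001,0.006,1.737,0.167,1, 
0.001,0.003,0.001,0.008,1.737,0.165,1, 
0.001,0.003,0.001,0.01,1.738,0.163,1, 
0.001,0.003,0.001,0.012,1.738,0.161,1, 
0.001,0.003,0.001,0.014,1.738,0.159,1,
```

View pics/w2.png

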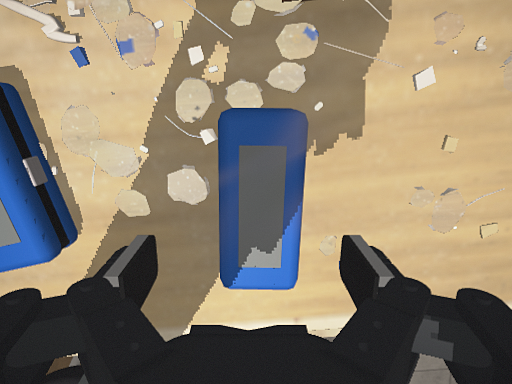

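The wrist view shows the case at column ~262 against the finger midpoint at ~248, which agrees with the computed 8 mm offset. I'll descend.

>>> servo_tool --commands '[0.001,0.004,0.001,0,1,0.35,1,0.001,0.004,0.001,0,1.7,0.25,1,0.001,0.004,0.001,0,1.9,0.2,1,0.001,0.003,0.001,0,1.9,0.1,1,0,0,0,0,1.4,0,1,0,0,0,0,0.5,0,1,0,0,0,0,0,0,1]'

```text
t: 2.9
tool_pos: [0.4501, -0.2033, 0.0158]
tool_rot: [-0.135, -2.162, 2.176]
contact_force: [0.1, 0.0, 0.4]
opening: 0.0855
```

```bash
python3 -c "
from h import *
plan((.443,-.197,.008),-.111,1,1)
"
```

```text
t 2.9 pos [ 0.4501 -0.2033  0.0158] dworld [-0.0071  0.0063 -0.0078] rot [-0.006 -0.002 -0.012] open 0.0855 F [0.1 0.  0.4]
-0.006,-0.002,-0.012,0.78,0.763,-0.547,1,
```

>>> servo_tool --commands '[-0.003,0,-0.006,0.4,0.4,-0.3,1,-0.003,0,-0.006,0.4,0.4,-0.2,1,0,0,0,0,0,0,1]'

```text
t: 3.2
tool_pos: [0.4438, -0.198, 0.0094]
tool_rot: [-0.125, -2.163, 2.167]
contact_force: [0.4, 0.7, -0.2]
opening: 0.0852
```

```bash
python3 -c "
from h import *
plan((.443,-.197,.008),-.111,1,1)
"
```

```text
t 3.2 pos [ 0.4438 -0.198   0.0094] dworld [-0.0008  0.001  -0.0014] rot [-0.002 -0.001 -0.003] open 0.0852 F [ 0.4  0.7 -0.2]
-0.002,-0.001,-0.003,0.093,0.144,-0.094,1,
```

Aligned to about 1 mm. Close, then lift.

>>> servo_tool --commands '[0,0,0,0,0,0,0,0,0,0,0,0,0,0,0,0,0,0,0,0,0,0,0,0,0,0,0,0,0,0,0,0,0,0,0,0,0,0,0,0,0,0,0,0,0,0,0,0,0]' --grip_force 80

```text
t: 3.9
tool_pos: [0.4446, -0.1983, 0.0107]
tool_rot: [-0.127, -2.163, 2.169]
contact_force: [-0.6, -0.1, -0.7]
opening: 0.0568
```

>>> servo_tool --commands '[0,0,0,0,-0.8,0,0,0,0,0,0,-1.6,0,0,0,0,0,0,-2,0,0,0,0,0,0,-2,0,0,0,0,0,0,-2,0,0,0,0,0,0,-2,0,0,0,0,0,0,-1,0,0,0,0,0,0,0,0,0,0,0,0,0,0,0,0,0]'

```text
validation failed for argument at $.co...
```

```bash
cat >> h.py <<'E'
def rd(yaw,n=1):
    o=monitor.get_obs(); r=R.from_rotvec(o["tool_rot"])
    e=(tgt_rot(yaw).inv()*r).as_rotvec()
    F=np.array(o["contact_force"]);M=np.array(o["wrist_torque"])
    ay=np.array([-np.sin(yaw),np.cos(yaw),0])
    print("t",round(o["t"],2),"pos",np.round(o["tool_pos"],4),"rot_err(tool)",e.round(3),"open",round(o["opening"],4),"F",F.round(2),"M",M.round(3),"M.casey",round(M@ay,4),"Mtool",r.inv().apply(M).round(3))
E
python3 -c "
from h import *
rd(-.111)"
```

```text
t 3.9 pos [ 0.4446 -0.1983  0.0107] rot_err(tool) [0.002 0.001 0.005] open 0.0568 F [-0.56 -0.11 -0.66] M [ 0.07   0.035 -0.056] M.casey 0.0421 Mtool [-0.066  0.056 -0.042]
```

>>> servo_tool --commands '[0,0,0,0,-0.8,0,0,0,0,0,0,-1.6,0,0,0,0,0,0,-2,0,0,0,0,0,0,-2,0,0,0,0,0,0,-2,0,0,0,0,0,0,-2,0,0,0,0,0,0,-1,0,0,0,0,0,0,0,0,0,0,0,0,0,0,0,0]'

```text
t: 4.8
tool_pos: [0.4398, -0.1954, 0.1258]
tool_rot: [-0.117, -2.164, 2.159]
contact_force: [-0.9, -0.2, -2.4]
opening: 0.0571
```

```bash
python3 -c "
from h import *
rd(-.111)"
```

```text
t 4.8 pos [ 0.4398 -0.1954  0.1258] rot_err(tool) [-0.002  0.001 -0.005] open 0.0571 F [-0.91 -0.21 -2.44] M [-0.016  0.009  0.01 ] M.casey 0.0069 Mtool [ 0.017 -0.01  -0.007]
```

>>> servo_tool --commands '[0,0,0.12,0,0,0,0,0,0,0.12,0,0,0,0,0,0,0.12,0,0,0,0,0,0,0,0,0,0,0,0,0,0,0,0,0,0,0,0,0,0,0,0,0,0,0,0,0,0,0,0,0,0,0,0,0,0,0,0,0,0,0,0,0,0]'

```text
t: 5.7
tool_pos: [0.4384, -0.1932, 0.1181]
tool_rot: [0.482, 2.064, -2.086]
contact_force: [0.5, 0.4, -3.4]
opening: 0.057
```

```bash
python3 -c "
from h import *
rd(-.111)"
```

```text
t 5.7 pos [ 0.4384 -0.1932  0.1181] rot_err(tool) [-0.009  0.001  0.348] open 0.057 F [ 0.45  0.45 -3.43] M [ 0.027  0.261 -0.034] M.casey 0.2626 Mtool [ 0.015  0.034 -0.262]
```

>>> servo_tool --commands '[0,0,-0.12,0,0,0,0,0,0,-0.12,0,0,0,0,0,0,-0.12,0,0,0,0,0,0,-0.12,0,0,0,0,0,0,-0.12,0,0,0,0,0,0,-0.12,0,0,0,0,0,0,0,0,0,0,0,0,0,0,0,0,0,0,0,0,0,0,0,0,0,0,0,0,0,0,0,0,0,0,0,0,0,0,0,0,0,0,0,0,0,0]'

```text
t: 6.9
tool_pos: [0.4432, -0.1945, 0.12]
tool_rot: [0.273, -1.991, 1.94]
contact_force: [0.5, -0.0, -3.0]
opening: 0.0567
```

```bash
python3 -c "
from h import *
rd(-.111)"
```

```text
t 6.9 pos [ 0.4432 -0.1945  0.12  ] rot_err(tool) [-0.004 -0.    -0.384] open 0.0567 F [ 0.49 -0.   -3.04] M [ 0.013 -0.325 -0.047] M.casey -0.3219 Mtool [-0.062  0.024  0.322]
```

>>> servo_tool --commands '[0,0,0.12,0,0,0,0,0,0,0.12,0,0,0,0,0,0,0.11,0,0,0,0,0,0,0,0,0,0,0,0,0,0,0,0,0,0,0,0,0,0,0,0,0]'

```text
t: 7.5
tool_pos: [0.4417, -0.1944, 0.1204]
tool_rot: [-0.095, -2.156, 2.147]
contact_force: [-0.2, -0.2, -2.5]
opening: 0.0569
```

```bash
cat >> h.py <<'E'
def rda(yaw,n=6):
    from station import viewer
    A=[]
    for i in range(n):
        o=monitor.get_obs(); r=R.from_rotvec(o["tool_rot"])
        A.append(np.r_[(tgt_rot(yaw).inv()*r).as_rotvec()[2],np.dot(o["wrist_torque"],[-np.sin(yaw),np.cos(yaw),0]),o["contact_force"]])
        viewer.get_image("wrist")
    A=np.array(A); print(A.mean(0).round(4),"std",A.std(0).round(4),"t",o["t"], "resid M-0.84sin", (A[:,1]-.84*np.sin(A[:,0])).mean().round(4), np.round(o["tool_pos"],4))
E
python3 -c "
from h import *
rda(-.111)"
```

```text
[-0.0246  0.0385  0.2223  0.0412 -2.7514] std [2.000e-04 3.300e-02 5.932e-01 3.686e-01 3.846e-01] t 7.75 resid M-0.84sin 0.0591 [ 0.442  -0.1944  0.1201]
```

>>> servo_tool --commands '[0,0,0.12,0,0,0,0,0,0,0.12,0,0,0,0,0,0,0.12,0,0,0,0,0,0,0,0,0,0,0,0,0,0,0,0,0,0,0,0,0,0,0,0,0,0,0,0,0,0,0,0,0,0,-0.1,0,0,0,0,0,0,-0.12,0,0,0,0,0,0,-0.1,0,0,0,0,0,0,0,0,0,0,0,0,0,0,0,0,0,0]'

```text
t: 9.0
tool_pos: [0.4484, -0.1958, 0.1213]
tool_rot: [-0.126, -2.171, 2.168]
contact_force: [-0.9, -0.2, -3.3]
opening: 0.0567
```

```bash
python3 -c "
from h import *
rda(-.111)"
```

```text
[ 0.0076 -0.0414 -0.3405  0.2884 -3.0584] std [4.000e-04 1.920e-02 4.347e-01 2.601e-01 5.035e-01] t 9.25 resid M-0.84sin -0.0477 [ 0.4467 -0.1957  0.1211]
```

The residual flips sign with the last tip: +0.059, then −0.048. That is what a rolling ball would do. I'll repeat it with more averaging to confirm.

>>> servo_tool --commands '[0,0,-0.12,0,0,0,0,0,0,-0.12,0,0,0,0,0,0,-0.12,0,0,0,0,0,0,0,0,0,0,0,0,0,0,0,0,0,0,0,0,0,0,0,0,0,0,0,0,0,0,0,0,0,0,0.1,0,0,0,0,0,0,0.12,0,0,0,0,0,0,0.1,0,0,0,0,0,0,0,0,0,0,0,0,0,0,0,0,0,0,0]'

```text
validation failed for argument at $.co...
```

```bash
python3 -c "
from h import *
rda(-.111,16)"
```

```text
[ 0.0069 -0.0487 -0.128  -0.1773 -2.9946] std [2.000e-04 3.000e-02 4.775e-01 5.500e-01 3.923e-01] t 10.05 resid M-0.84sin -0.0545 [ 0.4473 -0.1958  0.1212]
```

>>> servo_tool --commands '[0,0,0.12,0,0,0,0,0,0,0.12,0,0,0,0,0,0,0.12,0,0,0,0,0,0,0,0,0,0,0,0,0,0,0,0,0,0,0,0,0,0,0,0,0,0,0,0,0,0,0,0,0,0,-0.1,0,0,0,0,0,0,-0.12,0,0,0,0,0,0,-0.1,0,0,0,0,0,0,0,0,0,0,0,0,0,0,0,0,0,0]'

```text
t: 11.3
tool_pos: [0.4528, -0.1972, 0.1232]
tool_rot: [-0.161, -2.182, 2.189]
contact_force: [-0.1, 0.4, -2.2]
opening: 0.0566
```

```bash
python3 -c "
from h import *
rda(-.111,16)"
```

```text
[ 0.0405 -0.0204 -0.1859  0.1433 -2.9878] std [4.000e-04 2.470e-02 5.458e-01 5.237e-01 6.604e-01] t 12.05 resid M-0.84sin -0.0545 [ 0.4517 -0.1972  0.1231]
```

>>> servo_tool --commands '[0,0,-0.13,0,0,0,0,0,0,-0.13,0,0,0,0,0,0,-0.13,0,0,0,0,0,0,0,0,0,0,0,0,0,0,0,0,0,0,0,0,0,0,0,0,0,0,0,0,0,0,0,0,0,0,0.1,0,0,0,0,0,0,0.12,0,0,0,0,0,0,0.1,0,0,0,0,0,0,0,0,0,0,0,0]'

```text
validation failed for argument at $.co...
```

```bash
python3 -c "
from h import *
rda(-.111,16)
plan((.443,-.25,.17),-.111,5,0)"
```

```text
[ 0.04   -0.0441 -0.0767 -0.101  -2.8147] std [0.     0.0272 0.3707 0.2777 0.5309] t 12.85 resid M-0.84sin -0.0778 [ 0.4517 -0.1972  0.1231]
t 12.9 pos [ 0.4517 -0.1972  0.1231] dworld [-0.0087 -0.0528  0.0469] rot [-0.001  0.003 -0.04 ] open 0.0568 F [ 0.  -0.3 -3.3]
-0,0.001,-0.008,0.022,-0.938,1.07,0, 
-0,0.001,-0.008,0.029,-0.938,1.07,0, 
-0,0.001,-0.008,0.036,-0.938,1.069,0, 
-0,0.001,-0.008,0.042,-0.938,1.069,0, 
-0,0.001,-0.008,0.049,-0.937,1.069,0,
```

Miscounted again. I'll write the rows out carefully.

>>> servo_tool --commands '[0,0,-0.13,0,0,0,0,0,0,-0.13,0,0,0,0,0,0,-0.13,0,0,0,0,0,0,0,0,0,0,0,0,0,0,0,0,0,0,0,0,0,0,0,0,0,0,0,0,0,0,0,0,0,0,0.1,0,0,0,0,0,0,0.12,0,0,0,0,0,0,0.1,0,0,0,0,0,0,0,0,0,0,0]'

```text
t: 14.0
tool_pos: [0.4486, -0.1967, 0.1237]
tool_rot: [-0.094, -2.151, 2.156]
contact_force: [0.3, 0.8, -3.2]
opening: 0.057
```

```bash
python3 -c "
from h import *
rda(-.111,16)
plan((.443,-.25,.17),-.111,5,0)"
```

```text
[-0.0243  0.0356  0.1857 -0.0139 -2.9864] std [0.0006 0.0319 0.4526 0.5631 0.366 ] t 14.75 resid M-0.84sin 0.0561 [ 0.4509 -0.1971  0.1233]
t 14.8 pos [ 0.4509 -0.1971  0.1233] dworld [-0.0079 -0.0529  0.0467] rot [-0.003  0.002  0.024] open 0.0572 F [ 0.4  0.7 -3.2]
-0.001,0,0.005,0.064,-0.929,1.071,0, 
-0.001,0,0.005,0.059,-0.93,1.07,0, 
-0.001,0,0.005,0.054,-0.931,1.07,0, 
-0.001,0,0.005,0.049,-0.932,1.069,0, 
-0.001,0,0.005,0.044,-0.933,1.069,0,
```

The rattle is confirmed. At near-level the residual is −0.05 to −0.08 N m after a + tip and about +0.057 after a − tip, each reproduced, and a quiet case would read about 0. I'll carry it to the tray.

```bash
python3 -c "
from h import *
plan((.628,-.303,.161),-.111,14,0)"
```

```text
t 14.8 pos [ 0.4509 -0.1971  0.1233] dworld [ 0.1771 -0.1059  0.0377] rot [-0.003  0.002  0.024] open 0.0572 F [ 0.4  0.7 -3.2]
-0,0,0.002,-1.333,-0.3,0.615,0, 
-0,0,0.002,-1.334,-0.297,0.615,0, 
-0,0,0.002,-1.334,-0.295,0.614,0, 
-0,0,0.002,-1.335,-0.293,0.614,0, 
-0,0,0.002,-1.335,-0.291,0.614,0, 
-0,0,0.002,-1.336,-0.289,0.614,0, 
-0,0,0.002,-1.337,-0.287,0.613,0, 
-0,0,0.002,-1.337,-0.284,0.613,0, 
-0,0,0.002,-1.338,-0.282,0.613,0, 
-0,0,0.002,-1.338,-0.28,0.613,0, 
-0,0,0.002,-1.339,-0.278,0.612,0, 
-0,0,0.002,-1.34,-0.276,0.612,0, 
-0,0,0.002,-1.34,-0.274,0.612,0, 
-0,0,0.002,-1.341,-0.271,0.612,0,
```

>>> servo_tool --commands '[0,0,0.002,-0.7,-0.4,0.3,0,0,0,0.002,-1.3,-0.4,0.6,0,0,0,0.002,-1.3,-0.4,0.6,0,0,0,0.002,-1.3,-0.3,0.6,0,0,0,0.002,-1.3,-0.3,0.6,0,0,0,0.002,-1.3,-0.3,0.6,0,0,0,0.002,-1.3,-0.3,0.6,0,0,0,0.002,-1.3,-0.3,0.6,0,0,0,0.002,-1.3,-0.3,0.6,0,0,0,0.002,-1.3,-0.3,0.6,0,0,0,0.002,-1.3,-0.3,0.6,0,0,0,0,-1,-0.2,0.5,0,0,0,0,-0.5,0,0.2,0,0,0,0,0,0,0,0]'

```text
t: 16.2
tool_pos: [0.6065, -0.2907, 0.1634]
tool_rot: [-0.123, -2.161, 2.173]
contact_force: [-0.2, -0.5, -3.2]
opening: 0.0565
```

```bash
python3 -c "
from h import *
plan((.628,-.303,.161),-.111,3,0)"
```

```text
t 16.2 pos [ 0.6065 -0.2907  0.1634] dworld [ 0.0215 -0.0123 -0.0024] rot [-0.005  0.001 -0.004] open 0.0565 F [-0.2 -0.5 -3.2]
-0.002,0,-0.001,-0.756,0.085,0.329,0, 
-0.002,0,-0.001,-0.756,0.083,0.329,0, 
-0.002,0,-0.001,-0.756,0.082,0.329,0,
```

>>> servo_tool --commands '[-0.002,0,-0.001,-0.6,0,0.3,0,-0.002,0,-0.001,-0.8,0.1,0.35,0,-0.001,0,-0.001,-0.6,0.1,0.3,0,0,0,0,-0.2,0,0,0,0,0,0,0,0,0,0,0,0,0,0,0,0,0]'

```text
t: 16.8
tool_pos: [0.6283, -0.3029, 0.1601]
tool_rot: [-0.117, -2.166, 2.163]
contact_force: [-0.0, -0.1, -3.1]
opening: 0.0569
```

Run:
```python
from h import *
plan((.628,-.303,.161),-.111,1,0)
from station import viewer
for n in ("top","scene"):
    d=viewer.get_image(n);cv2.imwrite(f'pics/{n}3.png',d['frame'][...,::-1]); np.savez(f'{n}3.npz',**d)
o=monitor.get_obs();print(o["tool_pos"],o["dq"])
```

```text
t 16.8 pos [ 0.6283 -0.3029  0.1601] dworld [-0.0003 -0.0001  0.0009] rot [0.001 0.001 0.002] open 0.0569 F [-0.  -0.1 -3.1]
0.001,0.001,0.002,0.025,-0.088,0.012,0, 
[ 0.62820853 -0.30282566  0.16026006] [ 0.00039638 -0.00485393  0.00170367 -0.00051443  0.00024671  0.00242229]
```

View pics/top3.png

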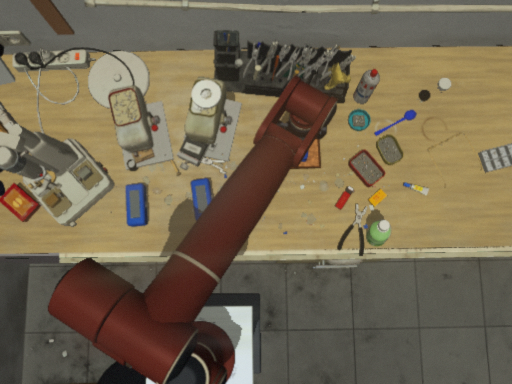

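View pics/scene3.png

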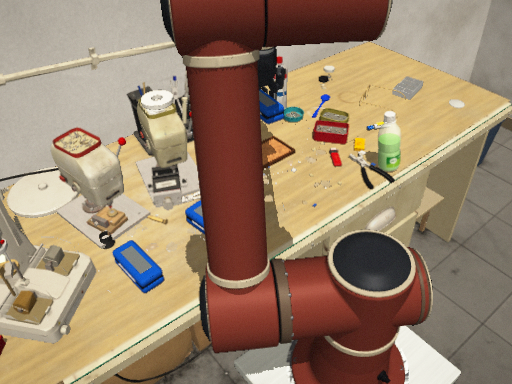

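The bystanders and the other two cases (135,204 and 202,195 in the top view) haven't moved. The held case shows at about (270,108) in the scene view. I'll check its levelness with the wrist depth.

Run:
```python
from h import *
from station import viewer
d=viewer.get_image('wrist');f=d["frame"].astype(int);cv2.imwrite('pics/w4.png',d['frame'][...,::-1])
m=np.ones((384,512),bool); P=pts(d,m); 
v,u=np.nonzero(m&(d["depth"]>0)); blue=(f[v,u,2]>f[v,u,0]+50)&(P[:,2]>.12)
B=P[blue]; print(len(B),B.min(0).round(3),B.max(0).round(3))
# inlay/top plane: points near case in xy above .17
s=(abs(P[:,0]-.628)<.07)&(abs(P[:,1]+.303)<.027)&(P[:,2]>.15)&(P[:,2]<.25)&((f[v,u].max(1)>85))
Q=P[s]
for _ in range(4):
    A=np.c_[Q[:,:2]-Q[:,:2].mean(0),np.ones(len(Q))]; c=np.linalg.lstsq(A,Q[:,2],rcond=None)[0]; r=abs(A@c-Q[:,2]); Q=Q[r<max(.002,2*np.median(r))]
print(len(Q),c.round(4),Q.min(0),Q.max(0))
rda(-.111,10)
```

```text
17618 [ 0.594 -0.336  0.159] [ 0.692 -0.27   0.233]
23868 [-0.0213 -0.0023  0.1921] [ 0.60195725 -0.32999977  0.18922924] [ 0.69038098 -0.27605404  0.19466583]
[-1.1000e-03  6.5300e-02  6.6600e-02  1.7970e-01 -2.9163e+00] std [1.000e-04 2.910e-02 2.648e-01 5.617e-01 4.203e-01] t 17.4 resid M-0.84sin 0.0662 [ 0.6283 -0.303   0.1604]
```

View pics/w4.png

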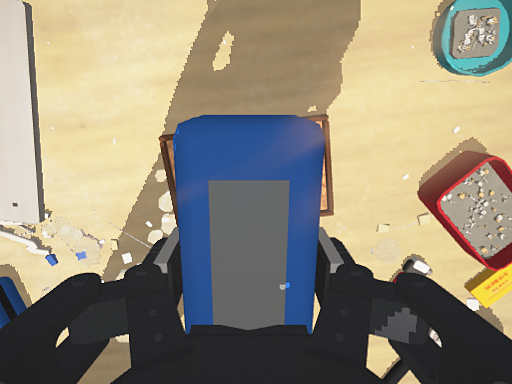

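The held case's top is at 0.192 m, so its underside is about 0.148 m. It is tilted 1.2° and centred near (0.628, −0.303) over the tray at (0.627, −0.302). The moment residual of +0.066 N m also matches the ball. Handing in.

```bash
python3 -c "
from station import ticket
print(ticket.finish_job())"
```

```text
the job is handed in; nothing more can be done
None
```

I found the rattling case and handed the job in at about 17 s, holding that case over the tray. It was the rightmost one, and I picked it up first, so I never lifted or shook the other two.

- **Rattle test:** I rocked the case about 20° end to end, three times one way and twice the other. Near level, the leftover moment about the finger line was −0.05 to −0.08 N m after tipping one way. It was +0.056 to +0.066 N m after tipping the other way. The ball should give ±0.065 and a quiet case about 0. I had no quiet case to compare against, so the identification rests on this repeated sign flip.
- **Held case:** in the last check its underside was about 0.148 m up, its tilt was about 1.2°, and it was within 2 mm of the tray's middle. It was gripped at 80 N and the arm was still.
- **Everything else:** the other two cases and the loose items I could see in the overhead and side pictures were where they started. I judged that by eye and did not measure them again.

Nothing in the checks disagreed. Three move calls were rejected because I miscounted the numbers in the list; they moved nothing.

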